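Fit a freshly cast shuttle knob and try it against its spring

TASK

The replacement knob for the video shuttle controller has set in its mould: lift the orange knob out of the open mould and push it fully home on the controller's steel drive tongue. Then turn it clockwise (seen from above), past the first and second clicks to the third, the red three-dot mark, and finish while still gripping the knob and holding it there against the return spring. Leave the other things on the desk where they are.

Things in the scene. Friction and masses are not known exactly. Their poses are not given: they have to be found in the camera images.
- knob: new knob, orange resin, 55 g, starts upright in the mould. Round skirt 48 mm wide, 15 mm high; on it an upright grip bar 44 x 15 x 28 mm with a white line (43 mm high over all). Origin: centre of the underside; x along the bar, z up. Slot in the underside, 27.6 (x) x 9.6 mm, 12 mm deep, mouth bevelled 2.5 mm. Half a turn makes no difference: either way round fits.
- mould: mould's lower half, grey block 90 x 90 x 28 mm fixed to the desk, origin under its centre. Four 8 mm pins, 6 mm high, stand on it 36 mm either way from the centre (x, y).
- mould_floor (a point): centre of the floor of the mould's round cavity, 52 mm wide, 11 mm deep, z up. The knob stands on this floor, a core 26 x 8 x 10 mm loosely filling its slot; the top 4 mm of its skirt and the whole bar stand above the block. It lifts straight out.
- console: shuttle controller: black box with aluminium panel, 160 (x) x 176 (y) x 40 mm, fixed to the desk, origin under its centre, front (keys, 5 mm high) to -x, smaller keys at its flanks. The spindle stands at x = +12 mm. Round it on the +x side panel marks: a black line at rest, then clockwise one, two, three (red) and four dots at the clicks.
- drive (a point): on the spindle axis, where the knob's underside comes to rest: top of a steel flange 42 mm wide, 2.5 mm above the panel. On it stands the steel drive tongue, 26 mm long (x), 8 mm thick (y), 11 mm high, tip bevelled 2 mm. The axes turn with the spindle: x along the tongue, z up. At rest x lies 0.6 rad anticlockwise of the controller's x.
- shuttle (a joint): turn of spindle in rad, clockwise from above: 0 at rest on its stop (start); clicks at 0.4, 0.8, 1.2 (third), 1.6; end stop 1.75. A spring turns it back to rest from anywhere when let go: 0.06 N m at rest, 0.12 N m at the third click, clicks add a ripple of 0.035 N m. Under load the bar runs some 0.06 to 0.1 rad ahead of the tongue (play in the slot).
- old_knob: bystander: the old black knob with its grip bar snapped off, 48 mm diameter, about 27 mm high, lying on the desk; origin under its centre
- mould_top: bystander: the mould's upper half, a loose grey block 90 x 90 x 36 mm lying with its cavity up; origin under its centre
- mix_cup: bystander: clear mixing cup, 60 mm wide at the rim, 55 mm high; origin under its centre
- mug: bystander: blue mug, 82 mm wide, 95 mm high; origin under its centre
- mouse: bystander: black computer mouse, 110 x 62 x 36 mm; origin under its centre
There are look-alikes about, which are no part of the job. What is shaped like the mould but green is not meant.

How it is judged:
On the way, in this order (a step that is already met when the one before it is completed fails the run):
1. the knob is gripped and lifted clear of the mould (z of knob in the frame of mould_floor above 0.03 m and contact force between the fingers and knob above 0.5 N), for 0.1 s.
2. the knob is fully home on the drive tongue, with the spindle still short of the first click (horizontal distance between knob and drive below 0.004 m and z of knob in the frame of drive below 0.0035 m and angle between knob's own z axis and vertical below 0.1 rad and value of joint shuttle below 0.3 rad), for 0.1 s.
At the end, for the whole second after the job is handed in: At the end and through the last second: fingers grip the knob (over 0.5 N); knob home on the tongue (underside within 3.5 mm of the flange, within 4 mm of the axis, upright within 0.1 rad); spindle still, at the third click (1.2 rad, within 0.16 rad). Bystanders within 30 mm of their places (horizontal distance between knob and drive below 0.004 m and z of knob in the frame of drive below 0.0035 m and angle between knob's own z axis and vertical below 0.1 rad and value of joint shuttle between 1.04 and 1.36 rad and velocity of joint shuttle between -0.15 and 0.15 rad/s and contact force between the fingers and knob above 0.5 N); the arm keeps its last pose, push and grip.
It fails at once if one of the other things on the desk is moved more than 30 mm (distance of any of old_knob, mould_top, mix_cup, mug, mouse from where it was at the start of the episode above 0.03 m).
It also fails if it takes over 48 s, if anything falls off the work surface, if the arm or the gripper's body presses on something with over 40 N, if the wrist force passes 120 N, or if a joint passes its speed limit or range.

ROBOT

A 7-joint arm with a two-finger parallel gripper is mounted at the origin on the work surface. World frame = base frame: x ahead of the robot, y to its left, z up, the work surface at z = 0. Lengths are in m, angles in rad, forces in N, time in s.
With the tool pointing down it reaches from about 0.4 to 0.9 m from the base axis. Payload 5.5 kg.
Tool frame: the origin (TCP) lies at the very end of the fingers, on their centre line; the grasp point (between the pads) lies 19 mm behind it (env.grasp_offset is the distance from the TCP to the grasp point, in m); z points along the fingers, y is the direction in which the jaws open and shut (so a half turn about z gives the same grasp; the last joint's range is limited). The gripper opens to 92 mm and grips with 3 to 60 N. Pads are 19 mm wide; open, the fingers measure 130 mm over their backs; the gripper's body (75 mm by 190 mm) begins 47 mm behind the grasp point.
Start: joints at [-0.863, 0.501, -0.427, 1.55, 0.221, 1.138, -0.21], TCP at [0.28, 0.587, 0.227] pointing down, gripper open.
Joint ranges: [-2.88, 2.88], [-0.31, 2.03], [-1.54, 1.56], [0.2, 2.42], [-1.41, 4.55], [0.19, 2.02], [-2.57, 2.57]. Speed limits (rad/s): [2.57, 2.57, 3.14, 3.14, 3.14, 3.14, 3.14].

INTERFACE

Orientations are given as a unit quaternion [x, y, z, w].
In Python, from rig import env gives the robot as it stands.
- The arm moves only by the tool play_rows, never from a script. Its arguments are lists of equal length, an entry for each row: "xyz": the shift along the world's x, y, z in m, a list of three; "angular": the turn, a rotation vector about the world's x, y, z in units of 6 degrees (1.0 is 6 degrees), a list of three. A call has 1 to 20 rows; each row shifts and turns the commanded pose from where the row before left it; what a row does not reach is not made up. A row lasts 1/12 s, in which the tool goes at most 41.7 mm and 7.16 degrees, less where a joint would pass 70% of its speed; a pose out of reach is approached as far as the arm can. A call with a gripper value outside its range is refused whole. "jaw" is the opening, from 0 (shut) to 1 (fully open), set as the call begins (left out, the last holds). The fingers move at their own pace and stop on an object; "newtons" is the grip in N (left out, the last holds). Time passes only in rows, so rows that do not move let the fingers close. It gives the time, the measured TCP pose, the force and the opening at its end, in the units of the state.
- env.state(): the state, without advancing time (a new reading comes with each control period).
- env.snapshot(name): name is "side" or "top"; returns a dict with "color" (384x512x3 uint8, red, green, blue), "depth" (384x512 float32, m along the optical axis (not along the pixel's ray), 0 where there is no reading), "vertical_fov" (degrees; the focal length in pixels is half the picture's height over the tangent of half this angle, whatever the lens; pixels are square), "cx", "cy" (the principal point, pixels), "R" (3x3) and "t" (3): a world point X has camera coordinates R X + t. Camera axes: x right, y down, z forward; pixel columns grow to the right and rows downward; lengths in m; the calibration is good to about 2 mm. A picture is of the moment at which its call begins.
- env.job_done(): hands the job in, once; it reports no verdict.
Trained networks look in a picture, given as the dict that the camera call returned (one of the last four; its "shot" number tells which), for a name from the list of things; names that differ only in an ending like _2 or _b are one class to them, and where a whole thing is asked for, a point or a joint stands for the part that bears it (a point fixed in the world has none). Each returns a list of dicts, best first, with "confidence" (0 to 1); they miss things now and then, are a little off and sometimes report something else, mostly with a low value. They report only what shows in the picture. A call takes as long as a camera call. They do not tell look-alikes from the thing itself.
- env.boxes_of(picture, name): "at" ([column, row] in pixels, amid what is visible of it).
- env.trace(picture, name): "pixels" (384x512 bool, what is visible of it) and "at" ([column, row] in pixels, amid what is visible of it).
- env.tip_of(picture, name): "at" ([column, row] in pixels: a listed point, or the origin of a listed thing).
The state is a dict: "clock": time; "joint_positions": joint angles; "qvel": joint speeds; "tau": joint torques, N m; "tcp_pos": TCP position; "orientation": TCP orientation; "wrist_force": force on the tool from outside, world axes, zero at the start; "torque": the same for the moment, N m; "finger_gap": finger opening in m.
Only numpy, scipy, OpenCV 4.12 (cv2) and the standard library are available. Lean on these libraries where they do the work, as an engineer would, in place of code of your own. Each camera call takes 0.05 s, during which the arm holds its last target. There are 200 camera calls.

## Working session

There is one attempt and no reset: what is moved stays moved. The work goes in short steps, Python scripts to look and compute and a tool call to move; the robot and the scene stay as the last step left them, time stands still between calls to the robot, and variables do not carry over. Pictures are saved under pics/ and viewed, about 8 in all and at most 12, crops included, and the job is handed in when it is done.

Besides the shell and the picture viewer there is one more tool, called after ">>>" by a JSON object that holds its "op" and its "data", one argument or row to a line. play_rows: Moves the arm, as the interface text tells. Its arguments: {"type":"object","properties":{"xyz":{"type":"array","items":{"type":"array","items":{"type":"number"}}},"angular":{"type":"array","items":{"type":"array","items":{"type":"number"}}},"jaw":{"type":"number"},"newtons":{"type":"number"}},"required":["xyz","angular"]}

```bash
mkdir -p pics
cat > h.py <<'E'
import numpy as np, cv2
from rig import env
def cam(p):
    f=p["color"].shape[0]/2/np.tan(np.radians(p["vertical_fov"])/2)
    return f,p["cx"],p["cy"],np.array(p["R"]),np.array(p["t"])
def cloud(p):
    f,cx,cy,R,t=cam(p); d=p["depth"]; v,u=np.mgrid[:d.shape[0],:d.shape[1]]
    C=np.stack([(u-cx)/f*d,(v-cy)/f*d,d],-1); X=(C-t)@R
    X[d<=0]=np.nan; return X
def at_z(p,uv,z):
    f,cx,cy,R,t=cam(p); r=R.T@np.array([(uv[0]-cx)/f,(uv[1]-cy)/f,1]); o=-R.T@t
    return o+r*(z-o[2])/r[2]
def save(p,n): cv2.imwrite(f"pics/{n}.png",p["color"][:,:,::-1])
E
python3 - <<'E'
from h import *
print(env.state())
for c in("top","side"):
    p=env.snapshot(c); save(p,c+"1"); X=cloud(p); f,cx,cy,R,t=cam(p); print(c,f,cx,cy,"campos",np.round(-R.T@t,3),"fwd",R[2].round(3))
    for n in["knob","mould","console","drive","mould_floor","old_knob","mould_top","mix_cup","mug","mouse"]:
        try:
            for b in env.tip_of(p,n)[:3]:
                u,v=np.round(b["at"]).astype(int); print(n,"tip",np.round(b["at"],1),round(b["confidence"],2),X[min(v,383),min(u,511)].round(3))
        except Exception as e: print(n,e)
a=cv2.imread("pics/top1.png")
E
```

```text
{'clock': 0.0, 'joint_positions': array([-0.86278865,  0.50182394, -0.42679808,  1.55148041,  0.22079952,
        1.13828086, -0.21028443]), 'qvel': array([ 0.00109178,  0.00058023, -0.0005357 ,  0.00125612, -0.00074086,
        0.0012743 , -0.00110083]), 'tau': array([ 3.43431293e-04, -5.66591692e+01, -5.81623524e+00, -2.79115140e+01,
       -6.86331885e-02,  3.07741051e-02,  1.76179174e-04]), 'tcp_pos': array([0.27941356, 0.58609285, 0.22568129]), 'orientation': array([ 2.20534650e-01,  9.75378661e-01, -9.36219242e-04, -2.44536267e-04]), 'wrist_force': array([ 0.03598044, -0.56351186, -0.13775666]), 'torque': array([-0.00589798,  0.01259072, -0.01697245]), 'finger_gap': 0.09191728971976099}
top 409.1626812013766 258.8806565510941 191.8783473740762 campos [ 0.431 -0.009  1.494] fwd [ 0.088  0.    -0.996]
knob tip [198.4 199.4] 0.44 [0.528 0.204 0.06 ]
mould tip [204.1 201.8] 0.94 [0.519 0.185 0.04 ]
mould tip [200.6 199.6] 0.57 [0.526 0.197 0.036]
mould tip [156.8 242.7] 0.56 [0.37  0.35  0.025]
console tip [310.1 202.6] 0.77 [ 0.524 -0.192  0.042]
mould_floor tip [159.7 245. ] 0.95
[... 675 characters left out ...]
] 0.72 [nan nan nan]
console tip [232.1 153.4] 0.61 [0.519 0.185 0.036]
drive tip [267.9 251.4] 0.53 [ 0.536 -0.207  0.054]
drive tip [215.  214.6] 0.37 [ 0.427 -0.035  0.018]
mould_floor tip [190.4 161.9] 0.85 [0.385 0.182 0.026]
mould_floor tip [234.9 154.8] 0.78 [0.528 0.182 0.028]
mould_floor tip [178.2 128.3] 0.63 [0.367 0.346 0.03 ]
old_knob tip [214.7 215.7] 0.7 [ 0.427 -0.035  0.014]
mould_top tip [306.4 195.9] 0.69 [ 0.694 -0.034  0.035]
mix_cup tip [259.7 207.6] 0.78 [ 0.553 -0.052  0.038]
mug tip [283.3 357. ] 0.79 [ 0.495 -0.491  0.095]
mug tip [261.2 209.3] 0.66 [ 0.556 -0.051  0.031]
mug tip [232.9 153.6] 0.15 [0.521 0.181 0.035]
mouse tip [222.2 111.5] 0.83 [0.527 0.411 0.021]
```

Run:
```python
import cv2
a=cv2.imread("pics/top1.png"); b=a[130:270,110:410]
cv2.imwrite("pics/top1c.png",cv2.resize(b,None,fx=2.66,fy=2.66,interpolation=cv2.INTER_CUBIC))
b=cv2.imread("pics/side1.png")[100:290,150:350]
cv2.imwrite("pics/side1c.png",cv2.resize(b,None,fx=3,fy=3,interpolation=cv2.INTER_CUBIC))
```

```text
(no output)
```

View pics/top1c.png

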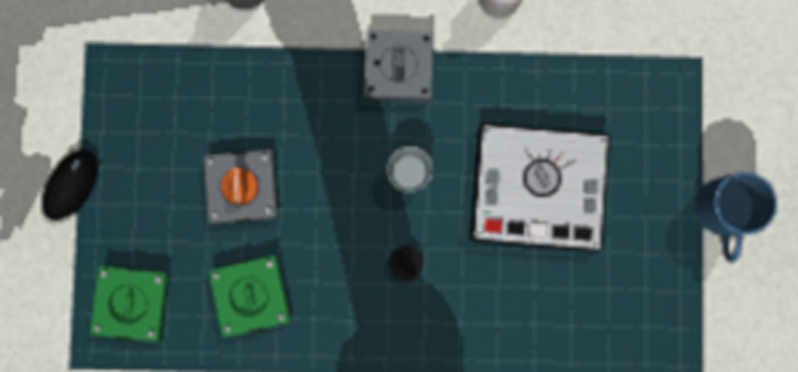

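View pics/side1c.png

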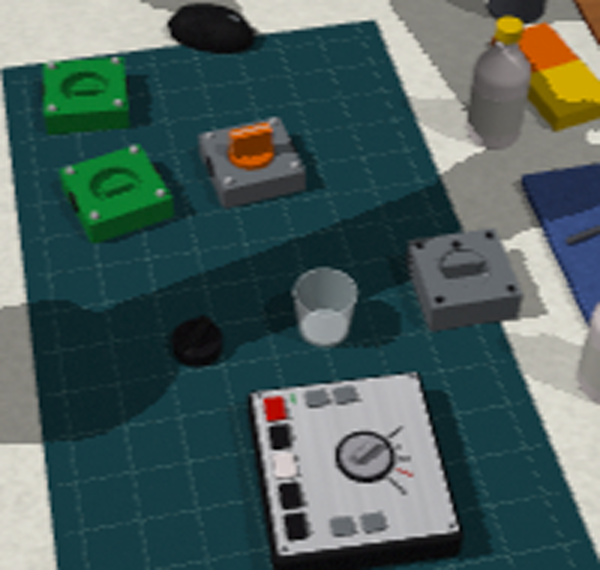

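The views show the orange knob in the grey mould at top pixel (200,200), with its bar roughly along world x. The green moulds are decoys. The console's spindle is near top pixel (314,196). Next I'll measure the knob and console poses.

```bash
cat >> h.py <<'E'
def rect(P):
    (c,s,a)=cv2.minAreaRect(np.float32(P)*1000); return np.round(c,1),np.round(s,1),round(a,1)
def axis(P):
    c=P.mean(0); w,v=np.linalg.eigh(np.cov((P-c).T)); return c.round(4),np.sqrt(w).round(4),round(float(np.arctan2(v[1,1],v[0,1])%np.pi),3)
E
python3 - <<'E'
from h import *
for c in("top","side"):
    p=env.snapshot(c); X=cloud(p); im=p["color"].astype(int); r,g,b=im[...,0],im[...,1],im[...,2]
    near=lambda x,y,d:(abs(X[...,0]-x)<d)&(abs(X[...,1]-y)<d)
    o=(r>120)&(r-b>60)&(r-g>40)&near(.526,.19,.06)
    print(c,"orange",o.sum(),axis(X[o][:,:2]),"z",np.percentile(X[o][:,2],[5,50,95]).round(3))
    m=o&(X[...,2]>.05)
    if m.sum()>4: print(" bar",m.sum(),axis(X[m][:,:2]),rect(X[m][:,:2]))
    m=near(.526,.19,.07)&(X[...,2]>.018)&(X[...,2]<.036)&~o; print(" mould",m.sum(),rect(X[m][:,:2]))
    m=near(.53,-.2,.14)&(X[...,2]>.03)&(X[...,2]<.05); print(" console",m.sum(),rect(X[m][:,:2]), "zmed",np.median(X[m][:,2]))
    m=near(.536,-.205,.05)&(X[...,2]>.047); print(" tongue",m.sum(),axis(X[m][:,:2]) if m.sum()>4 else"",X[m][:,2].round(3)[:20])
    for n in("drive","knob","console","mould"):
        for q in env.trace(p,n)[:2]:
            k=q["pixels"]; print(" ",n,round(q["confidence"],2),np.round(q["at"],1),k.sum(),rect(np.argwhere(k)[:,::-1]/1000) if k.sum() else "")
    big=cv2.resize(p["color"][...,::-1],None,fx=8,fy=8,interpolation=cv2.INTER_CUBIC)
    if c=="top":A=big[160*8:235*8,285*8:345*8]
    else: B=big[225*8:280*8,240*8:315*8]
cv2.imwrite("pics/d1.png",np.hstack([cv2.resize(A,(480,600)),cv2.resize(B,(320,235)) if 0 else np.vstack([cv2.resize(B,(320,235)),np.zeros((365,320,3),np.uint8)])]))
E
```

```text
top orange 133 (array([0.5266, 0.2012]), array([0.0116, 0.0128]), 1.303) z [0.026 0.037 0.062]
 bar 57 (array([0.5288, 0.2031]), array([0.0046, 0.013 ]), 0.089) (array([527.9, 203.2]), array([42.4, 14.7]), 6.4)
 mould 494 (array([529.6, 203.8]), array([94.4, 90.7]), 6.3)
 console 2135 (array([ 536.6, -200.8]), array([176.1, 159.7]), 86.4) zmed 0.040394771019434804
 tongue 37 (array([ 0.5472, -0.1972]), array([0.015 , 0.0231]), 2.517) [0.047 0.047 0.049 0.047 0.047 0.048 0.05  0.052 0.058 0.055 0.053 0.05
 0.053 0.047 0.057 0.049 0.059 0.049 0.047 0.05 ]
  drive 0.43 [312.1 198.2] 103 (array([312.5, 196. ]), array([10., 11.]), 90.0)
  drive 0.21 [205.7 204.6] 531 (array([199.8, 199.9]), array([26.5, 25.9]), 85.6)
  knob 0.46 [198.8 197.5] 149 (array([199.5, 199.5]), array([13., 13.]), 90.0)
  console 0.56 [312.  200.9] 2245 (array([311.9, 199.4]), array([50.3, 45.9]), 4.1)
  mould 0.75 [157.1 244.6] 702 (array([158.4, 243.7]), array([27.4, 26.8]), 7.6)
  mould 0.73 [206.8 199.5] 462 (array([199.8, 199.3]), array([25.1, 25.7]), 85.6)
side orange 106 (array([0.5238, 0.1978]), array([0.0
[... 221 characters left out ...]
 console 3537 (array([ 535.6, -202. ]), array([178.2, 160.7]), 86.7) zmed 0.03981662101194265
 tongue 34 (array([ 0.5447, -0.2036]), array([0.0074, 0.0128]), 2.738) [0.048 0.056 0.053 0.051 0.054 0.052 0.053 0.056 0.052 0.055 0.053 0.052
 0.05  0.048 0.054 0.052 0.052 0.054 0.051 0.048]
  drive 0.51 [272.8 254.1] 165 (array([271.8, 251.8]), array([13.4, 14.1]), 45.0)
  drive 0.22 [267.7 256.9] 3861 (array([267.7, 257.7]), array([62.8, 65.3]), 82.6)
  console 0.74 [267.9 256.8] 3938 (array([267.7, 257.5]), array([65.8, 64.5]), 79.7)
  mould 0.9 [232.3 157.9] 586 (array([234. , 153.6]), array([27.6, 31.9]), 74.1)
  mould 0.76 [189.4 166.9] 773 (array([189.1, 164.2]), array([28. , 30.5]), 66.8)
```

View pics/d1.png

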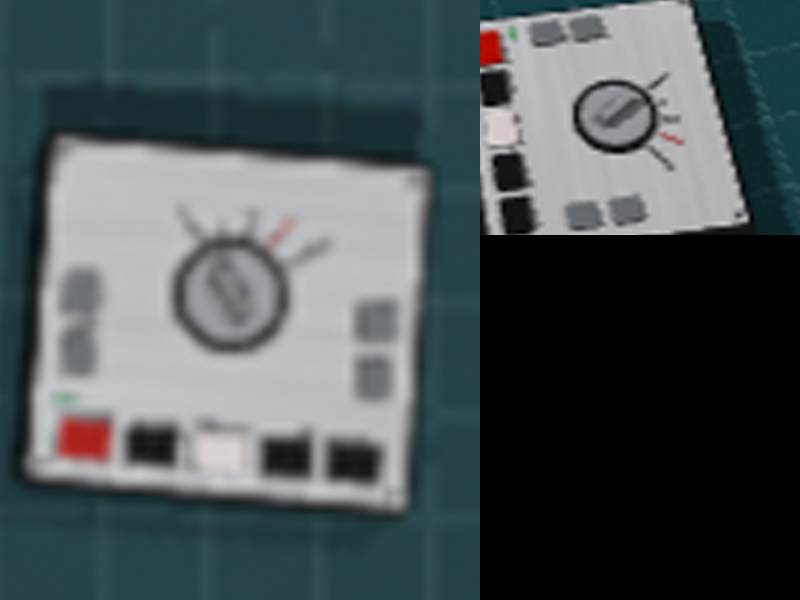

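>>> {"op": "play_rows", "data": {
  "xyz": [
    [0.01,-0.015,0],
    [0.016,-0.024,0],
    [0.016,-0.024,0],
    [0.016,-0.024,0],
    [0.016,-0.024,0],
    [0.016,-0.024,0],
    [0.016,-0.024,0],
    [0.016,-0.024,0],
    [0.016,-0.024,0],
    [0.016,-0.024,0],
    [0.016,-0.024,0],
    [0.016,-0.024,-0.01],
    [0.016,-0.024,-0.02],
    [0.016,-0.024,-0.02],
    [0.016,-0.024,-0.02],
    [0.014,-0.032,-0.02],
    [0,0,0],
    [0,0,0]
  ],
  "angular": [
    [0,0,0.3],
    [0,0,0.35],
    [0,0,0.35],
    [0,0,0.35],
    [0,0,0.35],
    [0,0,0.35],
    [0,0,0.35],
    [0,0,0.35],
    [0,0,0.35],
    [0,0,0.35],
    [0,0,0.35],
    [0,0,0.35],
    [0,0,0.35],
    [0,0,0.35],
    [0,0,0.35],
    [0,0,0.05],
    [0,0,0],
    [0,0,0]
  ],
  "jaw": 1,
  "newtons": 40
}}

```text
clock: 3.1
tcp_pos: [0.5278, 0.2002, 0.1351]
orientation: [-0.05, 0.999, -0.001, -0.001]
wrist_force: [0.1, 1.4, -0.0]
finger_gap: 0.0918
```

```bash
cat >> h.py <<'E'
from scipy.spatial.transform import Rotation as Ro
def st():
    s=env.state(); M=Ro.from_quat(s["orientation"]).as_matrix()
    print("t",round(s["clock"],2),"tcp",s["tcp_pos"].round(4),"xyaw",round(np.arctan2(M[1,0],M[0,0])%(2*np.pi),4),"z",M[:,2].round(4),"j",s["joint_positions"].round(2),"F",s["wrist_force"].round(2),"T",s["torque"].round(3),"gap",round(s["finger_gap"],4))
E
python3 - <<'E'
from h import *
st()
p=env.snapshot("top"); print("flange px guess",at_z(p,(313.9,196.75),.0425))
p=env.snapshot("side"); save(p,"side2")
E
```

```text
t 3.1 tcp [0.5278 0.2002 0.1351] xyaw 3.2411 z [-0.0027 -0.002  -1.    ] j [-0.11  0.46 -0.38  1.85  0.21  0.88  1.08] F [ 0.13  1.39 -0.03] T [ 0.144  0.034 -0.025] gap 0.0918
flange px guess [ 0.54616268 -0.2050947   0.0425    ]
```

>>> {"op": "play_rows", "data": {
  "xyz": [
    [0,0.002,-0.02],
    [0,0,-0.025],
    [0,0,-0.025],
    [0,0,-0.015],
    [0,0,-0.009],
    [0,0,-0.005],
    [0,0,0]
  ],
  "angular": [
    [0,0,0.05],
    [0,0,0],
    [0,0,0],
    [0,0,0],
    [0,0,0],
    [0,0,0],
    [0,0,0]
  ]
}}

```text
clock: 3.78
tcp_pos: [0.5272, 0.207, 0.0377]
orientation: [-0.056, 0.998, 0.0, -0.0]
wrist_force: [-0.1, -0.3, -0.1]
finger_gap: 0.092
```

>>> {"op": "play_rows", "data": {
  "xyz": [
    [0,0,0],
    [0,0,0],
    [0,0,0],
    [0,0,0],
    [0,0,0],
    [0,0,0]
  ],
  "angular": [
    [0,0,0],
    [0,0,0],
    [0,0,0],
    [0,0,0],
    [0,0,0],
    [0,0,0]
  ],
  "jaw": 0,
  "newtons": 40
}}

```text
clock: 4.28
tcp_pos: [0.5279, 0.2057, 0.0381]
orientation: [-0.055, 0.998, 0.0, 0.0]
wrist_force: [0.4, -0.2, -0.1]
finger_gap: 0.0563
```

Run:
```python
from h import *
st()
```

```text
t 4.28 tcp [0.5279 0.2057 0.0381] xyaw 3.2516 z [ 5.e-04  1.e-04 -1.e+00] j [-0.16  0.6  -0.34  1.89  0.29  0.7   1.02] F [ 0.35 -0.25 -0.12] T [-0.008  0.03   0.025] gap 0.0563
```

>>> {"op": "play_rows", "data": {
  "xyz": [
    [0,-0.0025,-0.002],
    [0,0,0],
    [0,0,0],
    [0,0,0],
    [0,0,0],
    [0,0,0],
    [0,0,0],
    [0,0,0],
    [0,0,0]
  ],
  "angular": [
    [0,0,0],
    [0,0,0],
    [0,0,0],
    [0,0,0],
    [0,0,0],
    [0,0,0],
    [0,0,0],
    [0,0,0],
    [0,0,0]
  ]
}}

```text
clock: 5.03
tcp_pos: [0.5276, 0.2033, 0.0357]
orientation: [-0.055, 0.998, 0.0, -0.0]
wrist_force: [0.1, 0.5, -0.4]
finger_gap: 0.0146
```

Run:
```python
from h import *
st()
```

```text
t 5.03 tcp [0.5276 0.2033 0.0357] xyaw 3.252 z [-1.e-04  1.e-04 -1.e+00] j [-0.15  0.6  -0.33  1.89  0.29  0.69  1.02] F [ 0.11  0.53 -0.43] T [ 0.082 -0.057 -0.047] gap 0.0146
```

>>> {"op": "play_rows", "data": {
  "xyz": [
    [0,0,0.005],
    [0,0,0.01],
    [0,0,0.015],
    [0,0,0.02],
    [0,0,0.02],
    [0,0,0.02],
    [0,0,0.02],
    [0,0,0.01],
    [0,0,0],
    [0,0,0]
  ],
  "angular": [
    [0,0,0],
    [0,0,0],
    [0,0,0],
    [0,0,0],
    [0,0,0],
    [0,0,0],
    [0,0,0],
    [0,0,0],
    [0,0,0],
    [0,0,0]
  ]
}}

```text
clock: 5.87
tcp_pos: [0.528, 0.2032, 0.1563]
orientation: [-0.055, 0.998, 0.0, 0.001]
wrist_force: [-0.3, -0.2, -0.7]
finger_gap: 0.015
```

Run:
```python
from h import *
st(); p=env.snapshot("side"); save(p,"side3")
cv2.imwrite("pics/side3c.png",cv2.resize(p["color"][60:260,150:350,::-1],None,fx=3,fy=3,interpolation=cv2.INTER_CUBIC))
```

```text
t 5.87 tcp [0.528  0.2032 0.1563] xyaw 3.2517 z [ 1.4e-03  2.0e-04 -1.0e+00] j [-0.1   0.43 -0.4   1.83  0.2   0.92  1.09] F [-0.28 -0.19 -0.68] T [ 0.072  0.006 -0.016] gap 0.015
```

View pics/side3c.png

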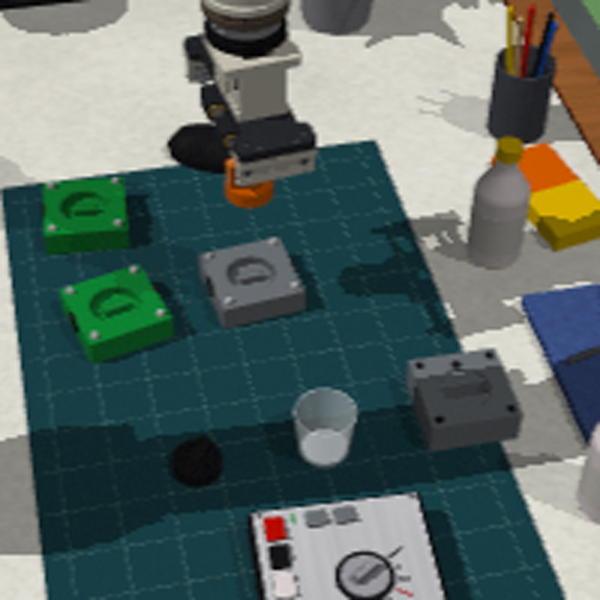

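The knob is out of the mould and upright in the gripper at side pixel (233,122). Next I'll carry it over the drive.

>>> {"op": "play_rows", "data": {
  "xyz": [
    [0,-0.012,0],
    [0.001,-0.022,0],
    [0.001,-0.026,0],
    [0.001,-0.026,0],
    [0.0015,-0.026,0],
    [0.0015,-0.026,0],
    [0.0015,-0.026,0],
    [0.0015,-0.026,0],
    [0.0015,-0.026,0],
    [0.0015,-0.026,0],
    [0.0015,-0.026,0],
    [0.0015,-0.026,0],
    [0.0015,-0.026,0],
    [0.0015,-0.026,0],
    [0.001,-0.026,0],
    [0.001,-0.022,0],
    [0,-0.012,0],
    [0,0,0],
    [0,0,0],
    [0,0,0]
  ],
  "angular": [
    [0,0,0.2],
    [0,0,0.25],
    [0,0,0.25],
    [0,0,0.25],
    [0,0,0.25],
    [0,0,0.25],
    [0,0,0.25],
    [0,0,0.25],
    [0,0,0.25],
    [0,0,0.25],
    [0,0,0.25],
    [0,0,0.25],
    [0,0,0.25],
    [0,0,0.25],
    [0,0,0.25],
    [0,0,0.25],
    [0,0,0.14],
    [0,0,0],
    [0,0,0],
    [0,0,0]
  ]
}}

```text
clock: 7.58
tcp_pos: [0.5471, -0.2008, 0.1547]
orientation: [-0.266, 0.964, 0.001, -0.001]
wrist_force: [-0.1, 0.6, -1.3]
finger_gap: 0.0147
```

Run:
```python
from h import *
st()
out=[]
for c in("top","side"):
    p=env.snapshot(c); X=cloud(p); im=p["color"].astype(int); r,g,b=im[...,0],im[...,1],im[...,2]
    o=(r>90)&(r-b>50)&(r-g>30)&(abs(X[...,0]-.548)<.05)&(abs(X[...,1]+.203)<.05)&(X[...,2]>.1)
    print(c,o.sum()); 
    if o.sum(): v,u=np.argwhere(o).T; print("px u",u.min(),u.max(),"v",v.min(),v.max(),X[o].mean(0).round(4),X[o].min(0).round(4),X[o].max(0).round(4))
    a=p["color"][150:270,220:380] if c=="side" else p["color"][150:230,250:370]
    if c=="side": cv2.imwrite("pics/side4c.png",cv2.resize(a[...,::-1],None,fx=5,fy=5,interpolation=cv2.INTER_CUBIC))
# mould core now visible -> empty mould centre
p=env.snapshot("top"); print([ (np.round(q["at"],1),round(q["confidence"],2),at_z(p,q["at"],.017).round(4)) for q in env.tip_of(p,"mould_floor")])
```

```text
t 7.58 tcp [ 0.5471 -0.2008  0.1547] xyaw 3.6811 z [-0.0017  0.0018 -1.    ] j [ 0.59  0.45 -0.36  1.79  0.19  0.93  2.26] F [-0.12  0.61 -1.34] T [ 0.11  -0.037  0.025] gap 0.0147
top 0
side 194
px u 264 314 v 112 237 [ 0.5386 -0.214   0.1594] [ 0.5233 -0.2498  0.1354] [ 0.5864 -0.1837  0.5247]
[(array([200.9, 200.8]), 0.87, array([0.5243, 0.1998, 0.017 ])), (array([204. , 238.4]), 0.79, array([0.3896, 0.184 , 0.017 ])), (array([157.8, 245.2]), 0.65, array([0.3617, 0.3485, 0.017 ]))]
```

View pics/side4c.png

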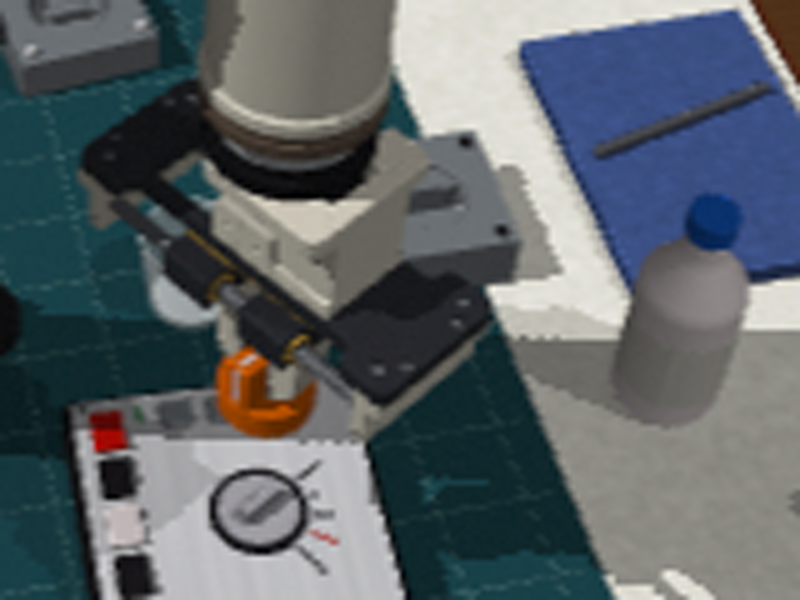

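Run:
```python
from h import *
p=env.snapshot("side"); f,cx,cy,R,t=cam(p)
print("flange",at_z(p,(271.6,252.0),.0425).round(4))
def proj(P): c=np.asarray(P)@R.T+t; return np.stack([f*c[:,0]/c[:,2]+cx,f*c[:,1]/c[:,2]+cy],1)
a=np.linspace(0,2*np.pi,90)
s=env.state(); x,y,z=s["tcp_pos"]
for name,(cx_,cy_),r,zz in[("knob",(x,y),.024,(z-.0187,z-.0037)),("flange",(.548,-.2025),.021,(.0425,))]:
    q=np.vstack([proj(np.c_[cx_+r*np.cos(a),cy_+r*np.sin(a),np.full(90,h)]) for h in zz])
    print(name,"pred u",q[:,0].min().round(1),q[:,0].max().round(1),"v",q[:,1].min().round(1),q[:,1].max().round(1))
im=p["color"].astype(int); r_,g,b=im[...,0],im[...,1],im[...,2]
o=(r_>90)&(r_-b>50)&(r_-g>30); o[:215]=0;o[240:]=0;o[:,:255]=0;o[:,290:]=0
v,u=np.argwhere(o).T; print("knob seen u",u.min(),u.max()+1,"v",v.min(),v.max()+1)
for row in range(224,237): print(row,np.where(o[row])[0][[0,-1]])
# flange ring: dark around light
gry=cv2.cvtColor(p["color"],cv2.COLOR_RGB2GRAY); sub=gry[236:270,255:290]
m=(sub<70).astype(np.uint8); n,l,stt,ce=cv2.connectedComponentsWithStats(m)
for i in range(1,n):
    if stt[i,4]>20: pts=np.argwhere(l==i)[:,::-1].astype(np.float32); print(stt[i]+[255,236,0,0,0],np.round(cv2.fitEllipse(cv2.convexHull(pts))[0],1)+[255,236])
tp=env.snapshot("top"); gry=cv2.cvtColor(tp["color"],cv2.COLOR_RGB2GRAY)
```

```text
flange [ 0.547  -0.2044  0.0425]
knob pred u 263.6 283.8 v 217.5 237.3
flange pred u 263.6 279.9 v 244.6 258.3
knob seen u 263 283 v 219 238
224 [264 273]
225 [263 272]
226 [263 272]
227 [263 282]
228 [264 282]
229 [264 282]
230 [263 282]
231 [264 282]
232 [264 280]
233 [265 281]
234 [266 280]
235 [267 279]
236 [268 278]
[262 244  19  17  67] [271.3 251.9]
```

>>> {"op": "play_rows", "data": {
  "xyz": [
    [0.001,-0.002,-0.01],
    [0,0,-0.02],
    [0,0,-0.02],
    [0,0,-0.015],
    [0,0,-0.008],
    [0,0,0],
    [0,0,0]
  ],
  "angular": [
    [0,0,0],
    [0,0,0],
    [0,0,0],
    [0,0,0],
    [0,0,0],
    [0,0,0],
    [0,0,0]
  ]
}}

```text
clock: 8.47
tcp_pos: [0.5485, -0.2046, 0.0824]
orientation: [-0.266, 0.964, 0.0, -0.0]
wrist_force: [0.6, 0.2, 0.9]
finger_gap: 0.0152
```

Run:
```python
from h import *
st()
```

```text
t 8.47 tcp [ 0.5485 -0.2046  0.0824] xyaw 3.6803 z [-7.e-04  4.e-04 -1.e+00] j [ 0.57  0.55 -0.33  1.83  0.24  0.8   2.22] F [0.56 0.24 0.93] T [0.105 0.017 0.021] gap 0.0152
```

>>> {"op": "play_rows", "data": {
  "xyz": [
    [0,0.001,-0.004],
    [0,0,-0.003],
    [0,0,-0.002],
    [0,0,-0.002],
    [0,0,-0.002],
    [0,0,-0.001],
    [0,0,0]
  ],
  "angular": [
    [0,0,0],
    [0,0,0],
    [0,0,0],
    [0,0,0],
    [0,0,0],
    [0,0,0],
    [0,0,0]
  ]
}}

```text
clock: 9.05
tcp_pos: [0.5485, -0.2037, 0.0685]
orientation: [-0.266, 0.964, 0.0, -0.0]
wrist_force: [0.7, 0.5, -0.3]
finger_gap: 0.0146
```

Run:
```python
from h import *
st()
```

```text
t 9.05 tcp [ 0.5485 -0.2037  0.0685] xyaw 3.6802 z [-4.e-04  1.e-04 -1.e+00] j [ 0.56  0.57 -0.32  1.83  0.25  0.77  2.21] F [ 0.65  0.53 -0.29] T [ 0.024  0.021 -0.044] gap 0.0146
```

No contact force, and the underside is already about 4 mm below the tongue tip, so the tongue is entering the slot. Continuing down.

>>> {"op": "play_rows", "data": {
  "xyz": [
    [0,0,-0.002],
    [0,0,-0.002],
    [0,0,-0.002],
    [0,0,-0.001],
    [0,0,-0.001],
    [0,0,0],
    [0,0,0]
  ],
  "angular": [
    [0,0,0],
    [0,0,0],
    [0,0,0],
    [0,0,0],
    [0,0,0],
    [0,0,0],
    [0,0,0]
  ]
}}

```text
clock: 9.63
tcp_pos: [0.5484, -0.2033, 0.0611]
orientation: [-0.266, 0.964, 0.0, -0.0]
wrist_force: [-3.0, 2.5, 5.8]
finger_gap: 0.0148
```

Run:
```python
from h import *
st()
```

```text
t 9.63 tcp [ 0.5484 -0.2033  0.0611] xyaw 3.6804 z [-8.e-04  3.e-04 -1.e+00] j [ 0.56  0.58 -0.32  1.84  0.25  0.76  2.21] F [-2.97  2.47  5.75] T [ 0.618  0.718 -0.034] gap 0.0148
```

>>> {"op": "play_rows", "data": {
  "xyz": [
    [-0.0005,0.0005,-0.001],
    [0,0,-0.0005],
    [0,0,0],
    [0,0,0]
  ],
  "angular": [
    [0,0,0],
    [0,0,0],
    [0,0,0],
    [0,0,0]
  ]
}}

```text
clock: 9.97
tcp_pos: [0.5484, -0.2033, 0.0611]
orientation: [-0.266, 0.964, -0.0, 0.0]
wrist_force: [-5.2, 3.1, 16.0]
finger_gap: 0.0146
```

Run:
```python
from h import *
st()
p=env.snapshot("side"); 
cv2.imwrite("pics/side5c.png",cv2.resize(p["color"][190:290,220:340,::-1],None,fx=6,fy=6,interpolation=cv2.INTER_CUBIC))
```

```text
t 9.97 tcp [ 0.5484 -0.2033  0.0611] xyaw 3.6801 z [ 3.e-04 -8.e-04 -1.e+00] j [ 0.55  0.58 -0.32  1.84  0.26  0.76  2.21] F [-5.16  3.07 15.98] T [ 0.729  1.326 -0.016] gap 0.0146
```

View pics/side5c.png

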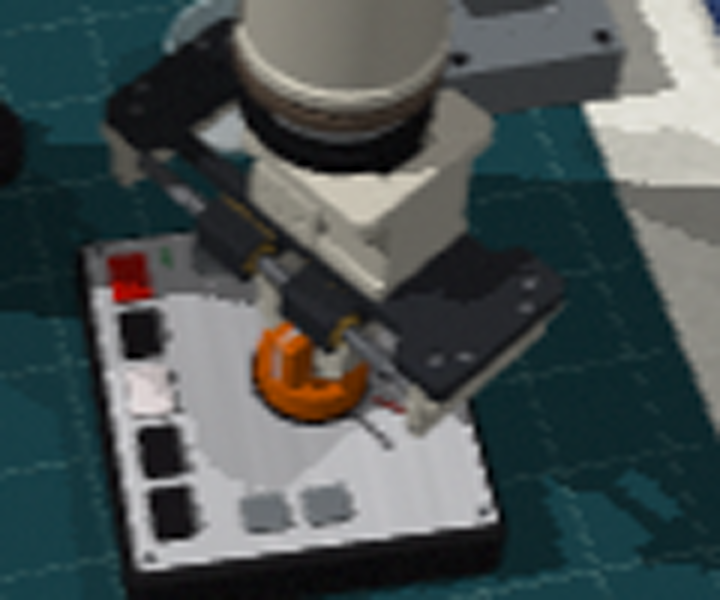

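The knob hit a hard stop at TCP z 0.0611, against 0.0612 predicted for fully home. The picture shows the skirt flat on the flange at side pixel (272,251). Now turning clockwise.

>>> {"op": "play_rows", "data": {
  "xyz": [
    [0,0,0.0003],
    [0,0,0],
    [0,0,0],
    [0,0,0],
    [0,0,0],
    [0,0,0],
    [0,0,0],
    [0,0,0],
    [0,0,0],
    [0,0,0],
    [0,0,0],
    [0,0,0],
    [0,0,0],
    [0,0,0]
  ],
  "angular": [
    [0,0,-0.3],
    [0,0,-0.5],
    [0,0,-0.5],
    [0,0,-0.5],
    [0,0,-0.5],
    [0,0,-0.5],
    [0,0,-0.5],
    [0,0,-0.5],
    [0,0,-0.5],
    [0,0,-0.5],
    [0,0,-0.5],
    [0,0,-0.3],
    [0,0,0],
    [0,0,0]
  ],
  "newtons": 50
}}

```text
clock: 11.18
tcp_pos: [0.5481, -0.2036, 0.0611]
orientation: [0.024, 1.0, -0.0, -0.0]
wrist_force: [-4.6, 1.4, 14.4]
finger_gap: 0.0148
```

Run:
```python
from h import *
st()
```

```text
t 11.18 tcp [ 0.5481 -0.2036  0.0611] xyaw 3.0937 z [-3.e-04 -9.e-04 -1.e+00] j [ 0.44  0.57 -0.18  1.84  0.14  0.74  1.72] F [-4.55  1.43 14.4 ] T [0.453 1.261 0.128] gap 0.0148
```

>>> {"op": "play_rows", "data": {
  "xyz": [
    [0,0,0],
    [0,0,0],
    [0,0,0],
    [0,0,0],
    [0,0,0],
    [0,0,0],
    [0,0,0],
    [0,0,0],
    [0,0,0],
    [0,0,0],
    [0,0,0],
    [0,0,0],
    [0,0,0],
    [0,0,0],
    [0,0,0],
    [0,0,0],
    [0,0,0]
  ],
  "angular": [
    [0,0,-0.3],
    [0,0,-0.5],
    [0,0,-0.5],
    [0,0,-0.5],
    [0,0,-0.5],
    [0,0,-0.5],
    [0,0,-0.5],
    [0,0,-0.5],
    [0,0,-0.5],
    [0,0,-0.5],
    [0,0,-0.5],
    [0,0,-0.5],
    [0,0,-0.5],
    [0,0,-0.3],
    [0,0,0],
    [0,0,0],
    [0,0,0]
  ]
}}

```text
clock: 12.6
tcp_pos: [0.5481, -0.2036, 0.0611]
orientation: [0.361, 0.933, -0.0, 0.0]
wrist_force: [-5.2, 2.1, 13.5]
finger_gap: 0.0147
```

Run:
```python
from h import *
st()
p=env.snapshot("side")
A=cv2.resize(p["color"][200:280,230:320,::-1],None,fx=7,fy=7,interpolation=cv2.INTER_CUBIC)
cv2.imwrite("pics/side6c.png",A)
X=cloud(p); im=p["color"].astype(int); r,g,b=im[...,0],im[...,1],im[...,2]
o=(r>90)&(r-b>50)&(r-g>30)&(abs(X[...,0]-.548)<.04)&(abs(X[...,1]+.203)<.04)&(X[...,2]>.065)
if o.sum()>5: print(o.sum(),axis(X[o][:,:2]),X[o][:,2].max())
```

```text
t 12.6 tcp [ 0.5481 -0.2036  0.0611] xyaw 2.4029 z [-0.e+00 -6.e-04 -1.e+00] j [ 0.31  0.56 -0.    1.85  0.    0.73  1.14] F [-5.23  2.11 13.51] T [0.435 1.241 0.174] gap 0.0147
13 (array([ 0.5583, -0.2209]), array([0.0021, 0.0031]), 0.082) 0.08014988246751019
```

View pics/side6c.png

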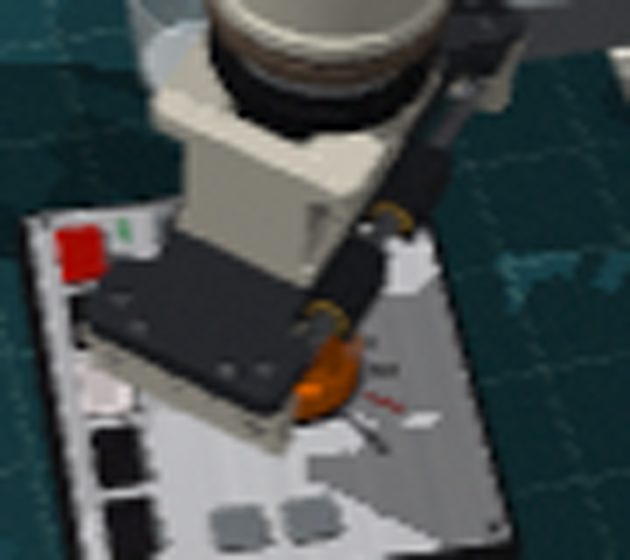

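The gripper is at yaw 2.403, which puts the spindle near 1.2 rad once the play is subtracted. The knob is still seated at z 0.0611, and the spring torque shows at the wrist. Handing in.

Run:
```python
from h import *
st(); env.job_done(); st()
```

```text
t 12.65 tcp [ 0.5481 -0.2036  0.0611] xyaw 2.4029 z [-0.e+00 -5.e-04 -1.e+00] j [ 0.31  0.56 -0.    1.85  0.    0.73  1.14] F [-5.53  1.79 13.71] T [0.453 1.193 0.128] gap 0.0147
the job is handed in; nothing more can be done
the job is handed in; nothing more can be done
```

I lifted the orange knob out of the grey mould, pushed it home on the drive tongue and turned it clockwise to the third click. I handed the job in at about 12.7 s with the knob still gripped and held.

- **Seating:** the knob came to a hard stop with the TCP at z = 0.0611 m, against 0.0612 m predicted for fully home. It stayed there through the turn, with about 14 N pressing down and the tool vertical to within 0.001 rad.
- **Angle:** the bar has turned about 1.28 rad from the tongue's estimated rest direction. Less the 0.06–0.1 rad of play, that puts the spindle at about 1.18–1.22 rad. I worked this out from the gripper's yaw and the measured console yaw. The gripper hid the bar, so the camera did not confirm it.
- **Grip:** 50 N was commanded, with the fingers steady at 14.7 mm on the 15 mm bar. The wrist moment about vertical read 0.13–0.17 N m. Spring plus click ripple at the third click should be at most about 0.155, so the higher reading is slightly over.
- **Remaining uncertainty:** a sideways force of about 5–6 N stayed on the wrist after seating, and a 0.5 mm correction did not remove it.
- **Bystanders:** the paths went clear of them and nothing looked disturbed, but I did not re-measure their positions at the end.

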